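# Lay out harmonica parts for reassembly

## Robot

A 6-joint arm with a two-finger parallel gripper is mounted at the origin on the work surface. World frame = base frame: x ahead of the robot, y to its left, z up, the work surface at z = 0. Lengths are in mm, angles in rad, forces in N, time in s.
With the tool pointing down it reaches from about 325 to 875 mm from the base axis. Payload 4.4 kg.
Tool frame: the origin (TCP) lies midway between the tips of the shut fingers; the grasp point (between the pads) lies 19 mm behind it; z points along the fingers, x is the direction in which the jaws open and shut, and the axes are right-handed (so a half turn about z gives the same grasp; the last joint's range is limited). The gripper opens to 85 mm and grips with 20 to 120 N. Pads are 22 mm wide; open, the fingers measure 114 mm over their backs; the gripper's body (76 mm by 85 mm) begins 54 mm behind the grasp point. The pads swing forward as they close: fully open they stand 13 mm farther back than shut.
Start: joints at [-1.304, 0.207, 1.542, -0, 1.393, -0.15], TCP at [232.769, -525.781, 231.282] pointing down, gripper open.
Joint ranges: [-2.73, 2.73], [-0.86, 2.22], [0.23, 2.46], [-1.11, 4.25], [0.08, 2.63], [-2.82, 2.82]. Speed limits (rad/s): [2.79, 2.79, 3.14, 3.14, 3.14, 3.14].

## Interface

Orientations are given as a rotation vector (axis times angle).
In Python, from rig import ctrl gives the robot as it stands.
- The arm moves only by the tool arm_command, never from a script. Its argument "steps" is a list of rows, each an object of numbers: "tx", "ty", "tz": the shift along the world's x, y, z in m; "wx", "wy", "wz": the turn, a rotation vector about the world's x, y, z in rad; "gripper": the closure, from 0 (fully open) to 1 (shut). A call has 1 to 10 rows; each row is the pose to reach, as a shift and turn from the pose measured when the call began; what a row does not reach only later rows make up. A row lasts 1/12 s, in which the tool goes at most 41.7 mm and 7.16 degrees, less where a joint would pass 70% of its speed; a pose out of reach is approached as far as the arm can. A call with a gripper value outside its range is refused whole. The fingers move at their own pace and stop on an object; the grip force is fixed at half the most. Time passes only in rows, so rows that repeat a pose let the fingers close. It gives the time, the measured TCP pose, the force and the opening at its end, in the units of the state.
- ctrl.observe(): the state, without advancing time (a new reading comes with each control period).
- ctrl.get_image(name): name is "scene" or "top"; returns a dict with "color" (420x560x3 uint8, red, green, blue), "fx", "fy", "cx", "cy" (pixels), "dist_coeffs" ([k1, k2, p1, p2, k3] as OpenCV has them; the pictures are not rectified), "R" (3x3) and "t" (3): a world point X has camera coordinates R X + t. Camera axes: x right, y down, z forward; pixel columns grow to the right and rows downward; lengths in mm; the calibration is good to about 2 mm. A picture is of the moment at which its call begins. There is no depth.
- ctrl.finish_job(): hands the job in, once; it reports no verdict.
Trained networks look in a picture, given as the dict that the camera call returned (one of the last four; its "shot" number tells which), for a name from the list of things; names that differ only in an ending like _2 or _b are one class to them, and where a whole thing is asked for, a point or a joint stands for the part that bears it (a point fixed in the world has none). Each returns a list of dicts, best first, with "confidence" (0 to 1); they miss things now and then, are a little off and sometimes report something else, mostly with a low value. They report only what shows in the picture. A call takes as long as a camera call. They do not tell look-alikes from the thing itself.
- ctrl.look_for(picture, label): "point" ([row, column] in pixels, amid what is visible of it).
- ctrl.regions_of(picture, label): "region" (420x560 bool, what is visible of it) and "point" ([row, column] in pixels, amid what is visible of it).
- ctrl.spot_point(picture, label): "point" ([row, column] in pixels: a listed point, or the origin of a listed thing).
The state is a dict: "time": time; "joint_positions": joint angles; "joint_velocities": joint speeds; "joint_efforts": joint torques, N m; "tool_pos": TCP position; "tcp_rot": TCP orientation; "contact_force": force on the tool from outside, world axes, zero at the start; "torque": the same for the moment, N m; "opening": opening from 0.0 (shut) to 1.0 (fully open).
Only numpy, scipy, OpenCV 4.12 (cv2) and the standard library are available. Lean on these libraries where they do the work, as an engineer would, in place of code of your own. Each camera call takes 0.05 s, during which the arm holds its last target. There are 200 camera calls.

## Task

Get the harmonica repair bench ready for reassembly: lay the black ebony comb lengthwise and centred on the cork-topped rest, with the chrome cover plate squarely on top of the comb. Lay the brass shim gauge flat on the bench behind the rest (the long side away from the robot), parallel to the rest and centred on its length, leaving a clear gap of about 40 mm between them. Stand the knurled aluminium screw holder upright midway between the white lamp base and the blue screw dish, and leave the pale wooden comb, the jar and the screwdriver alone.

Things in the scene. Friction and masses are not known exactly. Their poses are not given: they have to be found in the camera images.
- comb_center (a point): Black ebony harmonica comb, loose, lying flat: 100 x 28 x 12 mm (x, y, z), with slots open along one long side. The point is its centre, 6 mm above its underside; x runs along its length, z is up. Grasp across the 28 mm width.
- cover_center (a point): Chrome cover plate, loose, lying flat: a bright rounded shell 88 x 28 x 10 mm (x, y, z) with 2 mm thick end flanges making it 100 mm long. The point is its centre, 5 mm above its flat underside; x runs along its length, z is up. Grasp across the 28 mm width.
- gauge_center (a point): Brass shim gauge, loose, lying flat: 90 mm long along x, made of a 60 x 18 x 10 mm body (from x = -45 to +15 mm) and a narrower blade 14 mm wide and 6 mm thick (from x = +15 to +45 mm). The point is the centre of its length and width, 5 mm above its flat underside; z is up. Grasp across its width.
- holder_center (a point): Knurled aluminium screw holder, loose, standing upright: a round 26 mm diameter grip on a foot 36 mm in diameter and 7 mm high, 60 mm tall in all, small brass screws in its top. The point is on its axis, 30 mm above its underside; z is up. It is round, so its yaw does not matter.
- rest: Assembly rest, fixed to the bench: dark wooden block with a flat cork top, 50 x 130 x 20 mm (x, y, z). Origin at the centre of its underside, on the bench; y runs along its length, x points across it to its rear side, away from the robot, z is up. Its cork top is 20 mm above the bench.
- lamp: White ceramic lamp base, fixed to the bench: round, 90 mm in diameter at the foot, with a brass twist socket on top, 88 mm tall in all. Origin at the centre of its underside. Its x axis points towards the blue dish.
- dish: Blue round screw dish, fixed to the bench: 80 mm in diameter at the rim, 20 mm tall, open on top, screws inside. Origin at the centre of its underside; always 210 mm from the lamp base, centre to centre.
- pale_comb_center (a point): Pale pear-wood comb, loose bystander of the same size and shape as the black one, 100 x 28 x 12 mm. The point is its centre. Not to be moved.
- jar: Small amber jar with a black cap, loose bystander, 48 mm in diameter, 60 mm tall. Origin at the centre of its underside. Not to be moved.
- driver: Screwdriver, loose bystander lying on the bench, 160 mm long along x. Not to be moved.
Mind the look-alikes: they are no part of the job. What is shaped like the part that bears cover_center but red is not meant.

How it is judged (in metres and radians):
At the end, for the whole second after the job is handed in: Comb on the rest, within 12 mm across, 15 mm along, 0.2 rad; cover flat on the comb within 8 mm across, 10 mm along, 0.17 rad; gauge flat behind the rest, gap 25-55 mm, centred within 15 mm, parallel within 0.26 rad; holder upright within 15 mm of midway from lamp to dish; all released, at rest (x of comb_center in the frame of rest between -0.012 and 0.012 m and y of comb_center in the frame of rest between -0.015 and 0.015 m and z of comb_center in the frame of rest between 0.023 and 0.029 m and angle between the x axis of comb_center and the y axis of rest, either way round below 0.2 rad and x of cover_center in the frame of comb_center between -0.01 and 0.01 m and y of cover_center in the frame of comb_center between -0.008 and 0.008 m and angle between the x axis of cover_center and the x axis of comb_center, either way round below 0.17 rad and z of cover_center in the frame of rest between 0.034 and 0.04 m and angle between each of cover_center, comb_center, gauge_center, holder_center's own z axis and vertical below 0.1 rad and x of gauge_center in the frame of rest between 0.059 and 0.089 m and y of gauge_center in the frame of rest between -0.015 and 0.015 m and height (world z) of gauge_center below 0.009 m and angle between the x axis of gauge_center and the y axis of rest, either way round below 0.26 rad and x of holder_center in the frame of lamp between 0.09 and 0.12 m and y of holder_center in the frame of lamp between -0.015 and 0.015 m and height (world z) of holder_center between 0.026 and 0.034 m and linear speed of each of comb, cover, gauge, holder below 0.02 m/s); the robot touches nothing.
It fails at once if a bystander (pale comb, jar or screwdriver) is moved by more than 20 mm (distance of any of pale_comb_center, jar, driver from where it was at the start of the episode above 0.02 m).
It also fails if it takes over 104 s, if anything falls off the work surface, if the arm or the gripper's body presses on something with over 40 N, if the wrist force passes 120 N, or if a joint passes its speed limit or range.

## Working session

There is one attempt and no reset: what is moved stays moved. The work goes in short steps, Python scripts to look and compute and a tool call to move; the robot and the scene stay as the last step left them, time stands still between calls to the robot, and variables do not carry over. Pictures are saved under pics/ and viewed, about 12 in all and at most 16, crops included, and the job is handed in when it is done.

Besides the shell and the picture viewer there is one more tool, called by a JSON object that holds its "fn" and its "kwargs", one argument or row to a line. arm_command: Moves the arm, as the interface text tells. Its arguments: {"type":"object","properties":{"steps":{"type":"array"}},"required":["steps"]}

```bash
mkdir -p pics; ls
cat > h.py <<'E'
import numpy as np, cv2
from rig import ctrl
def shot(n): return ctrl.get_image(n)
def save(p,f): cv2.imwrite('pics/'+f,p['color'][:,:,::-1])
def K(p): return np.array([[p['fx'],0,p['cx']],[0,p['fy'],p['cy']],[0,0,1.]])
def ground(p,rc,z):
    u=cv2.undistortPoints(np.array([[[rc[1],rc[0]]]],float),K(p),np.array(p['dist_coeffs'],float))[0,0]
    R=np.array(p['R']);t=np.array(p['t']).ravel();d=R.T@np.array([u[0],u[1],1]);c=-R.T@t
    return c+d*(z-c[2])/d[2]
def proj(p,X):
    q,_=cv2.projectPoints(np.array(X,float).reshape(-1,1,3),cv2.Rodrigues(np.array(p['R'],float))[0],np.array(p['t'],float).reshape(3),K(p),np.array(p['dist_coeffs'],float))
    return q[:,0,:]
def axis(p,reg,z):
    # min area rect of region mapped to height z
    rc=np.argwhere(reg)
    P=np.array([ground(p,x,z)[:2] for x in rc],np.float32)
    (c,s,a)=cv2.minAreaRect(P); b=cv2.boxPoints((c,s,a))
    e=[b[1]-b[0],b[2]-b[1]]; e=max(e,key=np.linalg.norm)
    return np.round(c,1),np.round(s,1),round(float(np.arctan2(e[1],e[0])%np.pi),3)
E
cat > look.py <<'E'
from h import *
import sys
Z=dict(comb_center=6,cover_center=5,gauge_center=5,holder_center=30,rest=0,lamp=0,dish=0,pale_comb_center=6,jar=0,driver=8)
ZT=dict(comb_center=12,cover_center=5,gauge_center=10,rest=20,pale_comb_center=12)
for n in ['top','scene']:
    p=shot(n); save(p,n+'0.png'); print(n,'cam',np.round(-np.array(p['R']).T@np.array(p['t']).ravel()))
    for k,z in Z.items():
        for r in ctrl.spot_point(p,k)[:3]: print(k,'spot',round(r['confidence'],2),np.round(r['point']),np.round(ground(p,r['point'],z),1))
        if k in ZT:
            for r in ctrl.regions_of(p,k)[:3]: print('   reg',round(r['confidence'],2),np.round(r['point']),*axis(p,r['region'],ZT[k]))
E
python3 look.py; python3 -c "
from rig import ctrl;print(ctrl.observe())"
```

```text
pics
top cam [478.   7. 972.]
comb_center spot 0.73 [271. 330.] [461.7 -92.    6. ]
   reg 0.88 [268. 329.] [466.9 -86.6] [ 28.2 100.6] 2.39
cover_center spot 0.88 [275. 248.] [453.   78.8   5. ]
cover_center spot 0.87 [289. 188.] [421.2 201.9   5. ]
cover_center spot 0.77 [331. 286.] [338.8  -3.2   5. ]
   reg 0.93 [330. 288.] [341.8  -6.7] [100.8  28.8] 1.33
   reg 0.63 [291. 187.] [417.4 197.1] [ 28.9 101.1] 2.928
   reg 0.58 [274. 248.] [452.2  73.2] [96.9 28.2] 0.196
gauge_center spot 0.81 [180. 326.] [655.3 -85.    5. ]
   reg 0.86 [180. 327.] [648.5 -83.2] [17.1 91.9] 2.124
   reg 0.71 [280. 441.] [ 441. -326.] [135.   52.2] 1.54
   reg 0.21 [123. 207.] [779.1 173.6] [65.5 47.3] 0.484
holder_center spot 0.76 [184. 241.] [638.8  93.7  30. ]
rest spot 0.83 [281. 441.] [ 443.5 -328.2    0. ]
   reg 0.63 [283. 442.] [ 441.1 -322.5] [133.6  51. ] 1.54
   reg 0.61 [181. 326.] [646.  -81.7] [18.6 90.2] 2.135
lamp spot 0.77 [278. 128.] [441.9 332.1   0. ]
dish spot 0.81 [176. 130.] [660.3 337.5   0. ]
dish spot 0.4 [126. 209.] [773.1 168.8   0. ]
pale_comb_center spot 0.89 [122. 287.]
[... 1477 characters left out ...]
7.8 -212.8    8. ]
{'time': 1.6, 'joint_positions': array([-1.30449009e+00,  2.06590341e-01,  1.54150507e+00,  2.24623170e-05,
        1.39352851e+00, -1.50484949e-01]), 'joint_velocities': array([0.00168249, 0.00025807, 0.00102006, 0.00098057, 0.00171668,
       0.00138583]), 'joint_efforts': array([ 1.98445091e-04, -3.83031285e+01, -2.91966677e+01, -1.52249577e-04,
        7.87710360e-04, -1.06970987e-06]), 'tool_pos': array([ 232.77828711, -525.76633971,  231.28475237]), 'tcp_rot': array([-2.63293902e+00,  1.71376839e+00,  1.35890761e-05]), 'contact_force': array([-0.14168629, -0.65228835, -0.38279465]), 'torque': array([0.0268693 , 0.01477777, 0.01223029]), 'opening': 1.0007989494268503}
```

View pics/top0.png

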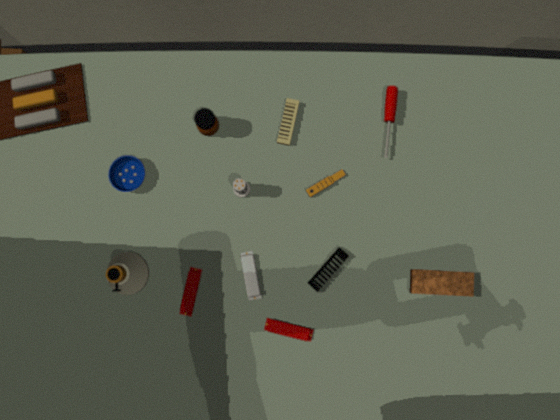

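```bash
python3 -c "
import cv2
a=cv2.imread('pics/top0.png');cv2.imwrite('pics/crop0.png',cv2.resize(a[225:375,150:360],None,fx=3.5,fy=3.5,interpolation=cv2.INTER_CUBIC))
s=a
for rc in [(275,248),(289,188),(331,286)]: print(rc,a[rc[0]-2:rc[0]+3,rc[1]-2:rc[1]+3].mean((0,1))[::-1])"
```

```text
(275, 248) [132.68 130.6  122.28]
(289, 188) [71.08  6.52  5.2 ]
(331, 286) [116.16  10.4    7.12]
```

View pics/crop0.png

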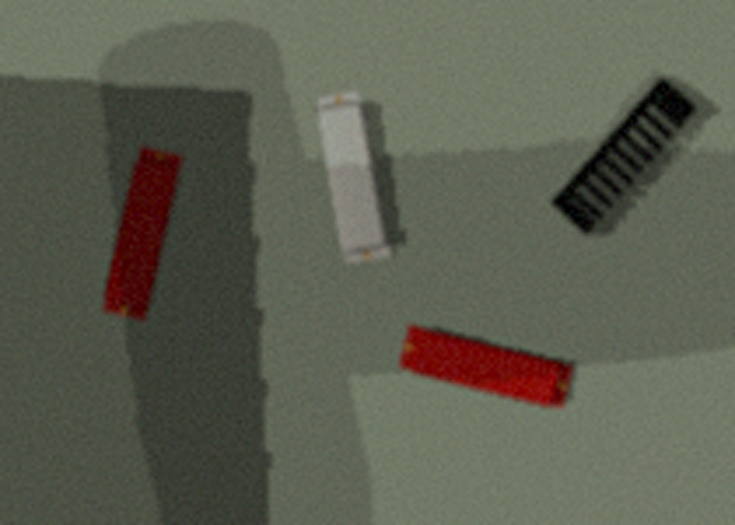

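Cover-like parts: chrome at (275,248), red at (289,188) and red at (331,286). The crop confirms that (275,248) is the only chrome one, so that's the cover I'll use. The black comb is at (270,329), the gauge at (180,326), the holder at (184,241), the rest at (282,441), the lamp at (275,128) and the dish at (174,127). I'll move the gauge first.

{"fn": "arm_command", "kwargs": {
  "steps": [
    {"tx": 0.416,"ty": 0.444,"tz": -0.1,"wz": 1.7,"gripper": 0.3},
    {"tx": 0.416,"ty": 0.444,"tz": -0.1,"wz": 1.7,"gripper": 0.3},
    {"tx": 0.416,"ty": 0.444,"tz": -0.1,"wz": 1.7,"gripper": 0.3},
    {"tx": 0.416,"ty": 0.444,"tz": -0.1,"wz": 1.7,"gripper": 0.3},
    {"tx": 0.416,"ty": 0.444,"tz": -0.1,"wz": 1.7,"gripper": 0.3},
    {"tx": 0.416,"ty": 0.444,"tz": -0.1,"wz": 1.7,"gripper": 0.3},
    {"tx": 0.416,"ty": 0.444,"tz": -0.1,"wz": 1.7,"gripper": 0.3},
    {"tx": 0.416,"ty": 0.444,"tz": -0.1,"wz": 1.7,"gripper": 0.3},
    {"tx": 0.416,"ty": 0.444,"tz": -0.1,"wz": 1.7,"gripper": 0.3},
    {"tx": 0.416,"ty": 0.444,"tz": -0.1,"wz": 1.7,"gripper": 0.3}
  ]
}}

```text
$.steps[0]: bad value
```

{"fn": "arm_command", "kwargs": {
  "steps": [
    {"tx": 0.416,"ty": 0.444,"tz": -0.1,"wx": 0,"wy": 0,"wz": 1.7,"gripper": 0.3},
    {"tx": 0.416,"ty": 0.444,"tz": -0.1,"wx": 0,"wy": 0,"wz": 1.7,"gripper": 0.3},
    {"tx": 0.416,"ty": 0.444,"tz": -0.1,"wx": 0,"wy": 0,"wz": 1.7,"gripper": 0.3},
    {"tx": 0.416,"ty": 0.444,"tz": -0.1,"wx": 0,"wy": 0,"wz": 1.7,"gripper": 0.3},
    {"tx": 0.416,"ty": 0.444,"tz": -0.1,"wx": 0,"wy": 0,"wz": 1.7,"gripper": 0.3},
    {"tx": 0.416,"ty": 0.444,"tz": -0.1,"wx": 0,"wy": 0,"wz": 1.7,"gripper": 0.3},
    {"tx": 0.416,"ty": 0.444,"tz": -0.1,"wx": 0,"wy": 0,"wz": 1.7,"gripper": 0.3},
    {"tx": 0.416,"ty": 0.444,"tz": -0.1,"wx": 0,"wy": 0,"wz": 1.7,"gripper": 0.3},
    {"tx": 0.416,"ty": 0.444,"tz": -0.1,"wx": 0,"wy": 0,"wz": 1.7,"gripper": 0.3},
    {"tx": 0.416,"ty": 0.444,"tz": -0.1,"wx": 0,"wy": 0,"wz": 1.7,"gripper": 0.3}
  ]
}}

```text
time: 2.43
tool_pos: [515.1, -224.1, 163.7]
tcp_rot: [3.137, 0.161, 0.001]
contact_force: [1.1, -0.6, -0.1]
opening: 0.701
```

{"fn": "arm_command", "kwargs": {
  "steps": [
    {"tx": 0.134,"ty": 0.142,"tz": -0.09,"wx": 0,"wy": 0,"wz": 0.45,"gripper": 0.3},
    {"tx": 0.134,"ty": 0.142,"tz": -0.09,"wx": 0,"wy": 0,"wz": 0.45,"gripper": 0.3},
    {"tx": 0.134,"ty": 0.142,"tz": -0.09,"wx": 0,"wy": 0,"wz": 0.45,"gripper": 0.3},
    {"tx": 0.134,"ty": 0.142,"tz": -0.09,"wx": 0,"wy": 0,"wz": 0.45,"gripper": 0.3},
    {"tx": 0.134,"ty": 0.142,"tz": -0.09,"wx": 0,"wy": 0,"wz": 0.45,"gripper": 0.3},
    {"tx": 0.134,"ty": 0.142,"tz": -0.09,"wx": 0,"wy": 0,"wz": 0.45,"gripper": 0.3},
    {"tx": 0.134,"ty": 0.142,"tz": -0.09,"wx": 0,"wy": 0,"wz": 0.45,"gripper": 0.3},
    {"tx": 0.134,"ty": 0.142,"tz": -0.09,"wx": 0,"wy": 0,"wz": 0.45,"gripper": 0.3}
  ]
}}

```text
time: 3.1
tool_pos: [648.8, -82.0, 73.3]
tcp_rot: [3.022, 0.858, -0.001]
contact_force: [-1.0, -0.8, 0.8]
opening: 0.701
```

{"fn": "arm_command", "kwargs": {
  "steps": [
    {"tx": 0,"ty": 0,"tz": -0.035,"wx": 0,"wy": 0,"wz": 0,"gripper": 0.3},
    {"tx": 0,"ty": 0,"tz": -0.055,"wx": 0,"wy": 0,"wz": 0,"gripper": 0.3},
    {"tx": 0,"ty": 0,"tz": -0.067,"wx": 0,"wy": 0,"wz": 0,"gripper": 0.3},
    {"tx": 0,"ty": 0,"tz": -0.071,"wx": 0,"wy": 0,"wz": 0,"gripper": 0.3},
    {"tx": 0,"ty": 0,"tz": -0.071,"wx": 0,"wy": 0,"wz": 0,"gripper": 1},
    {"tx": 0,"ty": 0,"tz": -0.071,"wx": 0,"wy": 0,"wz": 0,"gripper": 1},
    {"tx": 0,"ty": 0,"tz": -0.071,"wx": 0,"wy": 0,"wz": 0,"gripper": 1},
    {"tx": 0,"ty": 0,"tz": -0.071,"wx": 0,"wy": 0,"wz": 0,"gripper": 1},
    {"tx": 0,"ty": 0,"tz": -0.071,"wx": 0,"wy": 0,"wz": 0,"gripper": 1},
    {"tx": 0,"ty": 0,"tz": -0.071,"wx": 0,"wy": 0,"wz": 0,"gripper": 1}
  ]
}}

```text
time: 3.93
tool_pos: [650.5, -82.7, 4.7]
tcp_rot: [3.019, 0.858, 0.004]
contact_force: [-0.7, -1.3, 6.7]
opening: 0.18
```

{"fn": "arm_command", "kwargs": {
  "steps": [
    {"tx": 0,"ty": 0,"tz": 0.0,"wx": 0,"wy": 0,"wz": 0,"gripper": 1},
    {"tx": 0,"ty": 0,"tz": 0.0,"wx": 0,"wy": 0,"wz": 0,"gripper": 1},
    {"tx": 0,"ty": 0,"tz": 0.03,"wx": 0,"wy": 0,"wz": 0,"gripper": 1},
    {"tx": 0,"ty": 0,"tz": 0.06,"wx": 0,"wy": 0,"wz": 0,"gripper": 1},
    {"tx": 0,"ty": 0,"tz": 0.06,"wx": 0,"wy": 0,"wz": 0,"gripper": 1}
  ]
}}

```text
time: 4.35
tool_pos: [655.1, -83.6, 71.1]
tcp_rot: [3.014, 0.857, 0.019]
contact_force: [2.0, 0.6, -0.3]
opening: 0.18
```

```bash
python3 -c "
from h import *
s=ctrl.observe();print(s['tool_pos'],s['contact_force'],s['opening'])
p=shot('scene');save(p,'g1.png')
u=proj(p,[s['tool_pos']])[0];print(u)
x,y=map(int,u);x0=max(0,x-80);y0=max(0,y-80)
cv2.imwrite('pics/g1c.png',cv2.resize(p['color'][y0:y0+150,x0:x0+180,::-1],None,fx=4,fy=4,interpolation=cv2.INTER_CUBIC))"
```

```text
[655.09844878 -83.62913807  71.06888393] [ 2.02256074  0.63358484 -0.25316223] 0.18035900307656125
[221.13070246 208.98520296]
```

View pics/g1c.png

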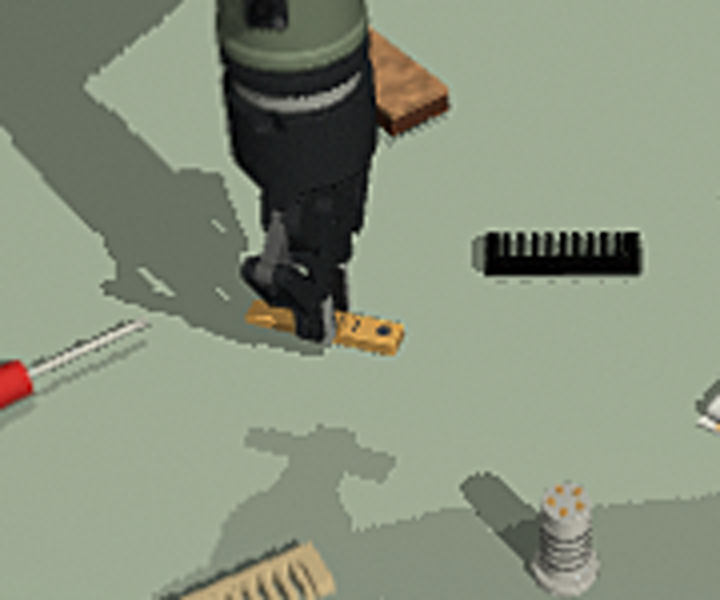

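```bash
cat > go.py <<'E'
import sys,numpy as np
from scipy.spatial.transform import Rotation as Ro
from rig import ctrl
s=ctrl.observe();R=Ro.from_rotvec(s['tcp_rot']);M=R.as_matrix()
print('pos',s['tool_pos'].round(1),'jaw',round(np.arctan2(M[1,0],M[0,0]),3),'tilt',M[:2,2].round(3),'t',round(s['time'],2),'F',s['contact_force'].round(1))
a=list(map(float,sys.argv[1:]))
for i in range(0,len(a),4):
    x,y,z,j=a[i:i+4]
    T=Ro.from_matrix(np.array([[np.cos(j),np.sin(j),0],[np.sin(j),-np.cos(j),0],[0,0,-1]]))
    print('shift',((np.array([x,y,z])-s['tool_pos'])/1000).round(4),'turn',(T*R.inv()).as_rotvec().round(3))
E
python3 go.py 516 -327 70 -0.03 516 -327 5 -0.03
```

```text
pos [654.  -83.4  68.9] jaw 0.554 tilt [ 0.012 -0.004] t 4.4 F [0.1 0.4 0.7]
shift [-0.138  -0.2436  0.0011] turn [ 0.007  0.01  -0.584]
shift [-0.138  -0.2436 -0.0639] turn [ 0.007  0.01  -0.584]
```

{"fn": "arm_command", "kwargs": {
  "steps": [
    {"tx": -0.138,"ty": -0.2435,"tz": 0.0,"wx": 0.007,"wy": 0.01,"wz": -0.584,"gripper": 1},
    {"tx": -0.138,"ty": -0.2435,"tz": 0.0,"wx": 0.007,"wy": 0.01,"wz": -0.584,"gripper": 1},
    {"tx": -0.138,"ty": -0.2435,"tz": 0.0,"wx": 0.007,"wy": 0.01,"wz": -0.584,"gripper": 1},
    {"tx": -0.138,"ty": -0.2435,"tz": 0.0,"wx": 0.007,"wy": 0.01,"wz": -0.584,"gripper": 1},
    {"tx": -0.138,"ty": -0.2435,"tz": 0.0,"wx": 0.007,"wy": 0.01,"wz": -0.584,"gripper": 1},
    {"tx": -0.138,"ty": -0.2435,"tz": 0.0,"wx": 0.007,"wy": 0.01,"wz": -0.584,"gripper": 1},
    {"tx": -0.138,"ty": -0.2435,"tz": 0.0,"wx": 0.007,"wy": 0.01,"wz": -0.584,"gripper": 1},
    {"tx": -0.138,"ty": -0.2435,"tz": 0.0,"wx": 0.007,"wy": 0.01,"wz": -0.584,"gripper": 1},
    {"tx": -0.138,"ty": -0.2435,"tz": -0.02,"wx": 0.007,"wy": 0.01,"wz": -0.584,"gripper": 1},
    {"tx": -0.138,"ty": -0.2435,"tz": -0.03,"wx": 0.007,"wy": 0.01,"wz": -0.584,"gripper": 1}
  ]
}}

```text
time: 5.23
tool_pos: [514.7, -326.3, 36.8]
tcp_rot: [-3.139, 0.05, 0.003]
contact_force: [-0.8, 0.4, -1.6]
opening: 0.186
```

```bash
python3 go.py 516 -327 5 -0.03
```

```text
pos [ 514.7 -326.3   36.8] jaw -0.032 tilt [-0.002  0.002] t 5.23 F [-0.8  0.4 -1.6]
shift [ 0.0013 -0.0007 -0.0318] turn [-0.002 -0.002  0.002]
```

Lower, open partly (stay clear of the rest), lift.

{"fn": "arm_command", "kwargs": {
  "steps": [
    {"tx": 0.001,"ty": 0,"tz": -0.018,"wx": 0,"wy": 0,"wz": 0,"gripper": 1},
    {"tx": 0.001,"ty": 0,"tz": -0.027,"wx": 0,"wy": 0,"wz": 0,"gripper": 1},
    {"tx": 0.001,"ty": 0,"tz": -0.031,"wx": 0,"wy": 0,"wz": 0,"gripper": 1},
    {"tx": 0.001,"ty": 0,"tz": -0.031,"wx": 0,"wy": 0,"wz": 0,"gripper": 1},
    {"tx": 0.001,"ty": 0,"tz": -0.031,"wx": 0,"wy": 0,"wz": 0,"gripper": 0.6},
    {"tx": 0.001,"ty": 0,"tz": -0.031,"wx": 0,"wy": 0,"wz": 0,"gripper": 0.6},
    {"tx": 0.001,"ty": 0,"tz": -0.031,"wx": 0,"wy": 0,"wz": 0,"gripper": 0.6},
    {"tx": 0.001,"ty": 0,"tz": -0.01,"wx": 0,"wy": 0,"wz": 0,"gripper": 0.6},
    {"tx": 0.001,"ty": 0,"tz": 0.025,"wx": 0,"wy": 0,"wz": 0,"gripper": 0.6},
    {"tx": 0.001,"ty": 0,"tz": 0.04,"wx": 0,"wy": 0,"wz": 0,"gripper": 0.6}
  ]
}}

```text
time: 6.07
tool_pos: [517.3, -327.4, 80.1]
tcp_rot: [3.14, -0.049, 0.002]
contact_force: [2.3, -1.5, 0.4]
opening: 0.401
```

```bash
python3 go.py 466 -88 80 0.82 466 -88 3 0.82
```

```text
pos [ 517.3 -327.4   80.1] jaw -0.031 tilt [ 0.001 -0.001] t 6.07 F [ 2.3 -1.5  0.4]
shift [-5.130e-02  2.394e-01 -1.000e-04] turn [0.    0.002 0.851]
shift [-0.0513  0.2394 -0.0771] turn [0.    0.002 0.851]
```

{"fn": "arm_command", "kwargs": {
  "steps": [
    {"tx": -0.052,"ty": 0.238,"tz": 0.0,"wx": 0,"wy": 0.002,"wz": 0.85,"gripper": 0.2},
    {"tx": -0.052,"ty": 0.238,"tz": 0.0,"wx": 0,"wy": 0.002,"wz": 0.85,"gripper": 0.2},
    {"tx": -0.052,"ty": 0.238,"tz": 0.0,"wx": 0,"wy": 0.002,"wz": 0.85,"gripper": 0.2},
    {"tx": -0.052,"ty": 0.238,"tz": 0.0,"wx": 0,"wy": 0.002,"wz": 0.85,"gripper": 0.2},
    {"tx": -0.052,"ty": 0.238,"tz": 0.0,"wx": 0,"wy": 0.002,"wz": 0.85,"gripper": 0.2},
    {"tx": -0.052,"ty": 0.238,"tz": 0.0,"wx": 0,"wy": 0.002,"wz": 0.85,"gripper": 0.2},
    {"tx": -0.052,"ty": 0.238,"tz": 0.0,"wx": 0,"wy": 0.002,"wz": 0.85,"gripper": 0.2},
    {"tx": -0.052,"ty": 0.238,"tz": 0.0,"wx": 0,"wy": 0.002,"wz": 0.85,"gripper": 0.2},
    {"tx": -0.052,"ty": 0.238,"tz": 0.0,"wx": 0,"wy": 0.002,"wz": 0.85,"gripper": 0.2},
    {"tx": -0.052,"ty": 0.238,"tz": 0.0,"wx": 0,"wy": 0.002,"wz": 0.85,"gripper": 0.2}
  ]
}}

```text
time: 6.9
tool_pos: [466.0, -90.2, 80.5]
tcp_rot: [2.882, 1.245, 0.001]
contact_force: [-0.1, -0.5, -0.9]
opening: 0.8
```

```bash
python3 go.py 466 -88 80 0.82 466 -88 3 0.82
```

```text
pos [466.  -90.2  80.5] jaw 0.816 tilt [ 0.001 -0.001] t 6.9 F [-0.1 -0.5 -0.9]
shift [ 0.      0.0022 -0.0005] turn [0.001 0.001 0.004]
shift [ 0.      0.0022 -0.0775] turn [0.001 0.001 0.004]
```

{"fn": "arm_command", "kwargs": {
  "steps": [
    {"tx": 0,"ty": 0.002,"tz": -0.035,"wx": 0,"wy": 0,"wz": 0.004,"gripper": 0.2},
    {"tx": 0,"ty": 0.002,"tz": -0.06,"wx": 0,"wy": 0,"wz": 0.004,"gripper": 0.2},
    {"tx": 0,"ty": 0.002,"tz": -0.072,"wx": 0,"wy": 0,"wz": 0.004,"gripper": 0.2},
    {"tx": 0,"ty": 0.002,"tz": -0.076,"wx": 0,"wy": 0,"wz": 0.004,"gripper": 0.2},
    {"tx": 0,"ty": 0.002,"tz": -0.076,"wx": 0,"wy": 0,"wz": 0.004,"gripper": 0.2},
    {"tx": 0,"ty": 0.002,"tz": -0.076,"wx": 0,"wy": 0,"wz": 0.004,"gripper": 1},
    {"tx": 0,"ty": 0.002,"tz": -0.076,"wx": 0,"wy": 0,"wz": 0.004,"gripper": 1},
    {"tx": 0,"ty": 0.002,"tz": -0.076,"wx": 0,"wy": 0,"wz": 0.004,"gripper": 1},
    {"tx": 0,"ty": 0.002,"tz": -0.076,"wx": 0,"wy": 0,"wz": 0.004,"gripper": 1},
    {"tx": 0,"ty": 0.002,"tz": -0.076,"wx": 0,"wy": 0,"wz": 0.004,"gripper": 1}
  ]
}}

```text
time: 7.73
tool_pos: [467.5, -88.9, 6.1]
tcp_rot: [2.878, 1.25, 0.004]
contact_force: [-0.6, -0.7, 6.3]
opening: 0.299
```

{"fn": "arm_command", "kwargs": {
  "steps": [
    {"tx": 0,"ty": 0,"tz": 0,"wx": 0,"wy": 0,"wz": 0,"gripper": 1},
    {"tx": 0,"ty": 0,"tz": 0,"wx": 0,"wy": 0,"wz": 0,"gripper": 1},
    {"tx": 0,"ty": 0,"tz": 0,"wx": 0,"wy": 0,"wz": 0,"gripper": 1}
  ]
}}

```text
time: 7.98
tool_pos: [467.5, -88.8, 6.2]
tcp_rot: [2.877, 1.25, 0.005]
contact_force: [-0.2, 0.1, -0.7]
opening: 0.301
```

```bash
python3 go.py 442 -325 85 -0.03
```

```text
pos [467.5 -88.8   6.2] jaw 0.82 tilt [ 0.004 -0.003] t 7.98 F [-0.2  0.1 -0.7]
shift [-0.0255 -0.2362  0.0788] turn [ 0.004  0.003 -0.85 ]
```

{"fn": "arm_command", "kwargs": {
  "steps": [
    {"tx": 0,"ty": 0,"tz": 0.03,"wx": 0,"wy": 0,"wz": 0,"gripper": 1},
    {"tx": 0,"ty": 0,"tz": 0.06,"wx": 0,"wy": 0,"wz": 0,"gripper": 1},
    {"tx": -0.0255,"ty": -0.236,"tz": 0.078,"wx": 0.004,"wy": 0.003,"wz": -0.85,"gripper": 1},
    {"tx": -0.0255,"ty": -0.236,"tz": 0.078,"wx": 0.004,"wy": 0.003,"wz": -0.85,"gripper": 1},
    {"tx": -0.0255,"ty": -0.236,"tz": 0.078,"wx": 0.004,"wy": 0.003,"wz": -0.85,"gripper": 1},
    {"tx": -0.0255,"ty": -0.236,"tz": 0.078,"wx": 0.004,"wy": 0.003,"wz": -0.85,"gripper": 1},
    {"tx": -0.0255,"ty": -0.236,"tz": 0.078,"wx": 0.004,"wy": 0.003,"wz": -0.85,"gripper": 1},
    {"tx": -0.0255,"ty": -0.236,"tz": 0.078,"wx": 0.004,"wy": 0.003,"wz": -0.85,"gripper": 1},
    {"tx": -0.0255,"ty": -0.236,"tz": 0.078,"wx": 0.004,"wy": 0.003,"wz": -0.85,"gripper": 1},
    {"tx": -0.0255,"ty": -0.236,"tz": 0.078,"wx": 0.004,"wy": 0.003,"wz": -0.85,"gripper": 1}
  ]
}}

```text
time: 8.82
tool_pos: [441.5, -326.8, 84.2]
tcp_rot: [3.141, -0.055, 0.0]
contact_force: [0.9, 0.2, -0.6]
opening: 0.306
```

```bash
cat > chk.py <<'E'
from h import *
import sys
s=ctrl.observe()
for n in sys.argv[2:]:
    p=shot(n); save(p,sys.argv[1]+n+'.png')
    x,y=map(int,proj(p,[s['tool_pos']])[0]);x0=min(max(0,x-90),380);y0=min(max(0,y-75),270)
    cv2.imwrite('pics/'+sys.argv[1]+n+'c.png',cv2.resize(p['color'][y0:y0+150,x0:x0+180,::-1],None,fx=4,fy=4,interpolation=cv2.INTER_CUBIC))
    print(n,'crop origin',y0,x0)
E
python3 chk.py k1 scene; python3 go.py 442 -325 85 -0.03 442 -325 26.5 -0.03
```

```text
scene crop origin 48 139
pos [ 441.4 -325.1   83.7] jaw -0.03 tilt [-0.001  0.001] t 8.87 F [ 0.2 -0.3 -1.3]
shift [0.0006 0.0001 0.0013] turn [-0.001 -0.001 -0.   ]
shift [ 0.0006  0.0001 -0.0572] turn [-0.001 -0.001 -0.   ]
```

View pics/k1scenec.png

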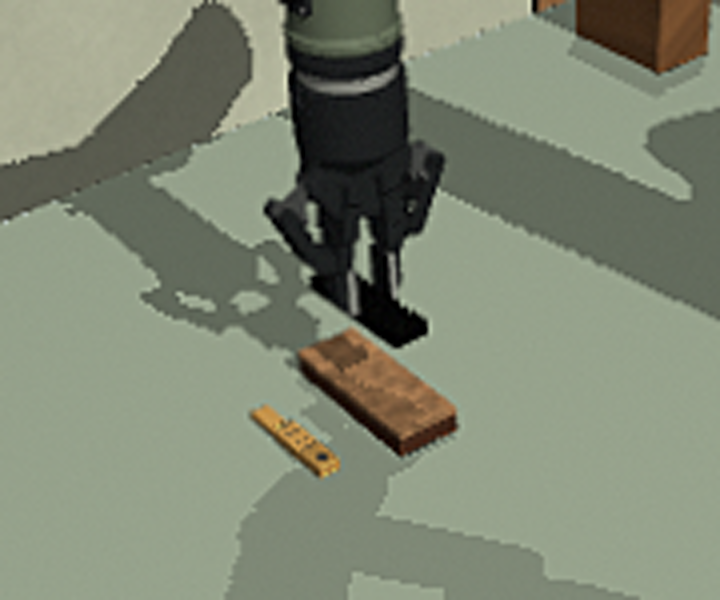

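The picture shows the gauge parallel behind the rest (crop 295,440) and the comb held above the cork (crop 370,310). I'll lower the comb.

{"fn": "arm_command", "kwargs": {
  "steps": [
    {"tx": 0.0005,"ty": 0,"tz": -0.03,"wx": 0,"wy": 0,"wz": 0,"gripper": 1},
    {"tx": 0.0005,"ty": 0,"tz": -0.048,"wx": 0,"wy": 0,"wz": 0,"gripper": 1},
    {"tx": 0.0005,"ty": 0,"tz": -0.055,"wx": 0,"wy": 0,"wz": 0,"gripper": 1},
    {"tx": 0.0005,"ty": 0,"tz": -0.057,"wx": 0,"wy": 0,"wz": 0,"gripper": 1},
    {"tx": 0.0005,"ty": 0,"tz": -0.057,"wx": 0,"wy": 0,"wz": 0,"gripper": 1},
    {"tx": 0.0005,"ty": 0,"tz": -0.057,"wx": 0,"wy": 0,"wz": 0,"gripper": 1}
  ]
}}

```text
time: 9.37
tool_pos: [442.1, -323.9, 26.7]
tcp_rot: [-3.14, 0.042, 0.002]
contact_force: [1.3, 0.6, -1.0]
opening: 0.299
```

{"fn": "arm_command", "kwargs": {
  "steps": [
    {"tx": 0,"ty": 0,"tz": 0,"wx": 0,"wy": 0,"wz": 0,"gripper": 0.5},
    {"tx": 0,"ty": 0,"tz": 0,"wx": 0,"wy": 0,"wz": 0,"gripper": 0.5},
    {"tx": 0,"ty": 0,"tz": 0,"wx": 0,"wy": 0,"wz": 0,"gripper": 0.5},
    {"tx": 0,"ty": 0,"tz": 0.02,"wx": 0,"wy": 0,"wz": 0,"gripper": 0.5},
    {"tx": 0,"ty": 0,"tz": 0.06,"wx": 0,"wy": 0,"wz": 0,"gripper": 0.5},
    {"tx": 0,"ty": 0,"tz": 0.08,"wx": 0,"wy": 0,"wz": 0,"gripper": 0.5}
  ]
}}

```text
time: 9.87
tool_pos: [443.1, -324.9, 109.7]
tcp_rot: [3.14, -0.042, 0.002]
contact_force: [1.5, -1.0, 0.8]
opening: 0.5
```

```bash
python3 go.py 453 74 80 -1.39
```

```text
pos [ 443.1 -324.9  109.7] jaw -0.026 tilt [ 0.001 -0.001] t 9.87 F [ 1.5 -1.   0.8]
shift [ 0.0099  0.3989 -0.0297] turn [ 0.002  0.    -1.364]
```

{"fn": "arm_command", "kwargs": {
  "steps": [
    {"tx": 0.01,"ty": 0.399,"tz": -0.03,"wx": 0,"wy": 0,"wz": -1.364,"gripper": 0.2},
    {"tx": 0.01,"ty": 0.399,"tz": -0.03,"wx": 0,"wy": 0,"wz": -1.364,"gripper": 0.2},
    {"tx": 0.01,"ty": 0.399,"tz": -0.03,"wx": 0,"wy": 0,"wz": -1.364,"gripper": 0.2},
    {"tx": 0.01,"ty": 0.399,"tz": -0.03,"wx": 0,"wy": 0,"wz": -1.364,"gripper": 0.2},
    {"tx": 0.01,"ty": 0.399,"tz": -0.03,"wx": 0,"wy": 0,"wz": -1.364,"gripper": 0.2},
    {"tx": 0.01,"ty": 0.399,"tz": -0.03,"wx": 0,"wy": 0,"wz": -1.364,"gripper": 0.2},
    {"tx": 0.01,"ty": 0.399,"tz": -0.03,"wx": 0,"wy": 0,"wz": -1.364,"gripper": 0.2},
    {"tx": 0.01,"ty": 0.399,"tz": -0.03,"wx": 0,"wy": 0,"wz": -1.364,"gripper": 0.2},
    {"tx": 0.01,"ty": 0.399,"tz": -0.03,"wx": 0,"wy": 0,"wz": -1.364,"gripper": 0.2},
    {"tx": 0.01,"ty": 0.399,"tz": -0.03,"wx": 0,"wy": 0,"wz": -1.364,"gripper": 0.2}
  ]
}}

```text
time: 10.7
tool_pos: [453.0, 51.1, 81.7]
tcp_rot: [2.632, -1.714, 0.002]
contact_force: [0.1, 0.7, 0.2]
opening: 0.8
```

```bash
python3 go.py 453 74 80 -1.39 453 74 4.5 -1.39; python3 -c "
from h import *
for n in ['top','scene']:
    p=shot(n)
    if n=='top': save(p,'t2.png')
    for k,z in [('comb_center',32),('rest',20),('gauge_center',10),('cover_center',5)]:
        for r in ctrl.regions_of(p,k)[:3]: print(n,k,round(r['confidence'],2),np.round(r['point']),*axis(p,r['region'],z))
"
```

```text
pos [453.   51.1  81.7] jaw -1.154 tilt [ 0.001 -0.001] t 10.7 F [0.1 0.7 0.2]
shift [-0.      0.0229 -0.0017] turn [ 0.001  0.    -0.236]
shift [-0.      0.0229 -0.0772] turn [ 0.001  0.    -0.236]
top comb_center 0.76 [283. 443.] [ 442.8 -322.5] [98.5 26.3] 1.57
top rest 0.8 [289. 446.] [ 439.4 -322.8] [133.5  49.3] 1.568
top cover_center 0.9 [333. 298.] [342.3  -7.1] [96.3 27.2] 1.34
top cover_center 0.61 [291. 184.] [418.6 204.6] [ 15.7 100. ] 2.957
top cover_center 0.54 [283. 442.] [ 440.5 -330.9] [107.   29.3] 1.535
scene comb_center 0.71 [141. 232.] [ 444.1 -317.1] [112.8  39.3] 1.515
scene rest 0.71 [151. 233.] [ 447.4 -314.2] [149.3  65.3] 1.533
scene gauge_center 0.62 [158. 214.] [ 518.1 -317.6] [97.5 27.3] 1.564
scene cover_center 0.89 [245. 378.] [419.6 196.6] [ 32.8 100. ] 2.931
scene cover_center 0.71 [226. 330.] [453.6  72.9] [102.1  32.5] 0.227
scene cover_center 0.71 [185. 330.] [339.  -17.4] [69.3 30.2] 1.342
```

{"fn": "arm_command", "kwargs": {
  "steps": [
    {"tx": 0,"ty": 0.022,"tz": 0,"wx": 0,"wy": 0,"wz": -0.225,"gripper": 0.2},
    {"tx": 0,"ty": 0.022,"tz": 0,"wx": 0,"wy": 0,"wz": -0.225,"gripper": 0.2},
    {"tx": 0,"ty": 0.022,"tz": -0.035,"wx": 0,"wy": 0,"wz": -0.225,"gripper": 0.2},
    {"tx": 0,"ty": 0.022,"tz": -0.06,"wx": 0,"wy": 0,"wz": -0.225,"gripper": 0.2},
    {"tx": 0,"ty": 0.022,"tz": -0.073,"wx": 0,"wy": 0,"wz": -0.225,"gripper": 0.2},
    {"tx": 0,"ty": 0.022,"tz": -0.077,"wx": 0,"wy": 0,"wz": -0.225,"gripper": 0.2},
    {"tx": 0,"ty": 0.022,"tz": -0.077,"wx": 0,"wy": 0,"wz": -0.225,"gripper": 0.2},
    {"tx": 0,"ty": 0.022,"tz": -0.077,"wx": 0,"wy": 0,"wz": -0.225,"gripper": 1},
    {"tx": 0,"ty": 0.022,"tz": -0.077,"wx": 0,"wy": 0,"wz": -0.225,"gripper": 1},
    {"tx": 0,"ty": 0.022,"tz": -0.077,"wx": 0,"wy": 0,"wz": -0.225,"gripper": 1}
  ]
}}

```text
time: 12.03
tool_pos: [454.7, 70.0, 5.8]
tcp_rot: [-2.426, 1.995, -0.004]
contact_force: [-1.3, 0.6, 0.0]
opening: 0.376
```

{"fn": "arm_command", "kwargs": {
  "steps": [
    {"tx": 0,"ty": 0,"tz": 0,"wx": 0,"wy": 0,"wz": 0,"gripper": 1},
    {"tx": 0,"ty": 0,"tz": 0,"wx": 0,"wy": 0,"wz": 0,"gripper": 1},
    {"tx": 0,"ty": 0,"tz": 0,"wx": 0,"wy": 0,"wz": 0,"gripper": 1},
    {"tx": 0,"ty": 0,"tz": 0,"wx": 0,"wy": 0,"wz": 0,"gripper": 1}
  ]
}}

```text
time: 12.37
tool_pos: [455.2, 70.0, 6.4]
tcp_rot: [-2.426, 1.995, -0.006]
contact_force: [0.5, 0.2, 3.0]
opening: 0.295
```

```bash
python3 go.py 442.5 -324.5 105 -0.03
```

```text
pos [455.2  70.    6.4] jaw -1.376 tilt [ 0.003 -0.001] t 12.37 F [0.5 0.2 3. ]
shift [-0.0127 -0.3945  0.0986] turn [-1.000e-03  4.000e-03  1.346e+00]
```

{"fn": "arm_command", "kwargs": {
  "steps": [
    {"tx": 0,"ty": 0,"tz": 0.03,"wx": 0,"wy": 0,"wz": 0,"gripper": 1},
    {"tx": 0,"ty": 0,"tz": 0.07,"wx": 0,"wy": 0,"wz": 0,"gripper": 1},
    {"tx": -0.0127,"ty": -0.394,"tz": 0.1,"wx": 0,"wy": 0.004,"wz": 1.346,"gripper": 1},
    {"tx": -0.0127,"ty": -0.394,"tz": 0.1,"wx": 0,"wy": 0.004,"wz": 1.346,"gripper": 1},
    {"tx": -0.0127,"ty": -0.394,"tz": 0.1,"wx": 0,"wy": 0.004,"wz": 1.346,"gripper": 1},
    {"tx": -0.0127,"ty": -0.394,"tz": 0.1,"wx": 0,"wy": 0.004,"wz": 1.346,"gripper": 1},
    {"tx": -0.0127,"ty": -0.394,"tz": 0.1,"wx": 0,"wy": 0.004,"wz": 1.346,"gripper": 1},
    {"tx": -0.0127,"ty": -0.394,"tz": 0.1,"wx": 0,"wy": 0.004,"wz": 1.346,"gripper": 1},
    {"tx": -0.0127,"ty": -0.394,"tz": 0.1,"wx": 0,"wy": 0.004,"wz": 1.346,"gripper": 1},
    {"tx": -0.0127,"ty": -0.394,"tz": 0.1,"wx": 0,"wy": 0.004,"wz": 1.346,"gripper": 1}
  ]
}}

```text
time: 13.2
tool_pos: [446.1, -220.2, 98.3]
tcp_rot: [-3.042, 0.779, -0.001]
contact_force: [0.9, 0.5, -0.6]
opening: 0.296
```

```bash
python3 go.py 442.5 -323.5 105 -0.03
```

```text
pos [ 446.1 -220.2   98.3] jaw -0.501 tilt [0.001 0.001] t 13.2 F [ 0.9  0.5 -0.6]
shift [-0.0036 -0.1033  0.0067] turn [-0.001  0.     0.471]
```

{"fn": "arm_command", "kwargs": {
  "steps": [
    {"tx": -0.0036,"ty": -0.1033,"tz": 0.0,"wx": 0,"wy": 0,"wz": 0.471,"gripper": 1},
    {"tx": -0.0036,"ty": -0.1033,"tz": 0.0,"wx": 0,"wy": 0,"wz": 0.471,"gripper": 1},
    {"tx": -0.0036,"ty": -0.1033,"tz": 0.0,"wx": 0,"wy": 0,"wz": 0.471,"gripper": 1},
    {"tx": -0.0036,"ty": -0.1033,"tz": 0.0,"wx": 0,"wy": 0,"wz": 0.471,"gripper": 1},
    {"tx": -0.0036,"ty": -0.1033,"tz": 0.0,"wx": 0,"wy": 0,"wz": 0.471,"gripper": 1},
    {"tx": -0.0036,"ty": -0.1033,"tz": -0.02,"wx": 0,"wy": 0,"wz": 0.471,"gripper": 1},
    {"tx": -0.0036,"ty": -0.1033,"tz": -0.035,"wx": 0,"wy": 0,"wz": 0.471,"gripper": 1},
    {"tx": -0.0036,"ty": -0.1033,"tz": -0.035,"wx": 0,"wy": 0,"wz": 0.471,"gripper": 1}
  ]
}}

```text
time: 13.87
tool_pos: [440.1, -320.2, 59.8]
tcp_rot: [-3.134, 0.05, 0.009]
contact_force: [-0.4, 1.8, 0.3]
opening: 0.296
```

```bash
python3 chk.py v1 scene; python3 go.py 442.5 -323.5 38.5 -0.03
```

```text
scene crop origin 56 142
pos [ 440.9 -320.9   61.2] jaw -0.031 tilt [-0.004  0.006] t 13.92 F [ 0.4 -0.9 -0.9]
shift [ 0.0016 -0.0026 -0.0227] turn [-0.006 -0.004  0.001]
```

View pics/v1scenec.png

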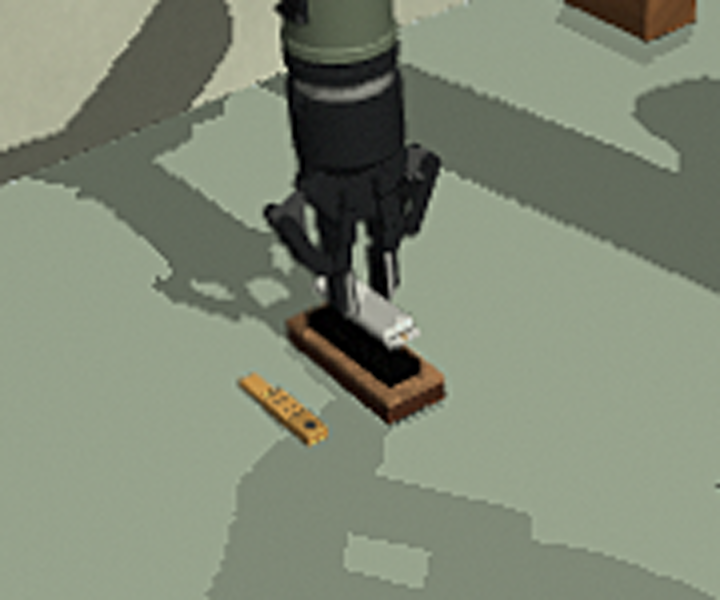

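The comb is centred on the cork (crop 363,345) and the cover is held level above it. I'll lower the cover.

{"fn": "arm_command", "kwargs": {
  "steps": [
    {"tx": 0.0016,"ty": -0.0026,"tz": -0.01,"wx": -0.006,"wy": -0.004,"wz": 0,"gripper": 1},
    {"tx": 0.0016,"ty": -0.0026,"tz": -0.017,"wx": -0.006,"wy": -0.004,"wz": 0,"gripper": 1},
    {"tx": 0.0016,"ty": -0.0026,"tz": -0.02,"wx": -0.006,"wy": -0.004,"wz": 0,"gripper": 1},
    {"tx": 0.0016,"ty": -0.0026,"tz": -0.0225,"wx": -0.006,"wy": -0.004,"wz": 0,"gripper": 1},
    {"tx": 0.0016,"ty": -0.0026,"tz": -0.0225,"wx": -0.006,"wy": -0.004,"wz": 0,"gripper": 1},
    {"tx": 0.0016,"ty": -0.0026,"tz": -0.0225,"wx": -0.006,"wy": -0.004,"wz": 0,"gripper": 1}
  ]
}}

```text
time: 14.42
tool_pos: [442.8, -323.6, 39.2]
tcp_rot: [3.141, -0.05, 0.001]
contact_force: [0.4, -0.1, -1.0]
opening: 0.294
```

{"fn": "arm_command", "kwargs": {
  "steps": [
    {"tx": 0,"ty": 0,"tz": 0,"wx": 0,"wy": 0,"wz": 0,"gripper": 0.5},
    {"tx": 0,"ty": 0,"tz": 0,"wx": 0,"wy": 0,"wz": 0,"gripper": 0.5},
    {"tx": 0,"ty": 0,"tz": 0,"wx": 0,"wy": 0,"wz": 0,"gripper": 0.5},
    {"tx": 0,"ty": 0,"tz": 0.02,"wx": 0,"wy": 0,"wz": 0,"gripper": 0.5},
    {"tx": 0,"ty": 0,"tz": 0.05,"wx": 0,"wy": 0,"wz": 0,"gripper": 0.5},
    {"tx": 0,"ty": 0,"tz": 0.08,"wx": 0,"wy": 0,"wz": 0,"gripper": 0.2},
    {"tx": 0,"ty": 0,"tz": 0.1,"wx": 0,"wy": 0,"wz": 0,"gripper": 0.2}
  ]
}}

```text
time: 15.0
tool_pos: [443.7, -324.6, 142.2]
tcp_rot: [3.138, -0.05, 0.005]
contact_force: [1.5, -0.5, -0.2]
opening: 0.766
```

```bash
python3 go.py 600 60 130 -0.6 637 95 110 -0.6; python3 -c "
from h import *
for n in ['top','scene']:
    p=shot(n)
    for k,z in [('holder_center',30),('lamp',0),('dish',0)]:
        for r in ctrl.spot_point(p,k)[:1]: print(n,k,round(r['confidence'],2),np.round(ground(p,r['point'],z),1))
        for r in ctrl.regions_of(p,k)[:1]: print(n,k,round(r['confidence'],2),*axis(p,r['region'],dict(dish=20,lamp=0,holder_center=60)[k]))
"
```

```text
pos [ 443.7 -324.6  142.2] jaw -0.032 tilt [ 0.003 -0.003] t 15.0 F [ 1.5 -0.5 -0.2]
shift [ 0.1563  0.3846 -0.0122] turn [ 0.004  0.002 -0.568]
shift [ 0.1933  0.4196 -0.0322] turn [ 0.004  0.002 -0.568]
top holder_center 0.59 [638.8  93.7  30. ]
top holder_center 0.54 [627.2  93. ] [38.8 32.6] 0.798
top lamp 0.78 [448.  332.7   0. ]
top lamp 0.87 [452.3 333.8] [84.2 89. ] 1.594
top dish 0.64 [658.1 335.8   0. ]
top dish 0.58 [663.1 340.4] [78.4 73.9] 0.05
scene holder_center 0.94 [632.7  95.4  30. ]
scene holder_center 0.82 [650.7 113.3] [66.3 32.1] 0.832
scene lamp 0.87 [455.4 339.    0. ]
scene lamp 0.72 [430.4 318.4] [136.3  91.2] 0.656
scene dish 0.65 [660.9 340.7   0. ]
scene dish 0.98 [662.9 339.5] [80.7 76.2] 0.309
```

{"fn": "arm_command", "kwargs": {
  "steps": [
    {"tx": 0.192,"ty": 0.4196,"tz": 0.0,"wx": 0,"wy": 0,"wz": 1.57,"gripper": 0.1},
    {"tx": 0.192,"ty": 0.4196,"tz": 0.0,"wx": 0,"wy": 0,"wz": 1.57,"gripper": 0.1},
    {"tx": 0.192,"ty": 0.4196,"tz": 0.0,"wx": 0,"wy": 0,"wz": 1.57,"gripper": 0.1},
    {"tx": 0.192,"ty": 0.4196,"tz": 0.0,"wx": 0,"wy": 0,"wz": 1.57,"gripper": 0.1},
    {"tx": 0.192,"ty": 0.4196,"tz": 0.0,"wx": 0,"wy": 0,"wz": 1.57,"gripper": 0.1},
    {"tx": 0.192,"ty": 0.4196,"tz": 0.0,"wx": 0,"wy": 0,"wz": 1.57,"gripper": 0.1},
    {"tx": 0.192,"ty": 0.4196,"tz": 0.0,"wx": 0,"wy": 0,"wz": 1.57,"gripper": 0.1},
    {"tx": 0.192,"ty": 0.4196,"tz": 0.0,"wx": 0,"wy": 0,"wz": 1.57,"gripper": 0.1},
    {"tx": 0.192,"ty": 0.4196,"tz": 0.0,"wx": 0,"wy": 0,"wz": 1.57,"gripper": 0.1},
    {"tx": 0.192,"ty": 0.4196,"tz": 0.0,"wx": 0,"wy": 0,"wz": 1.57,"gripper": 0.1}
  ]
}}

```text
time: 16.53
tool_pos: [616.5, 57.4, 138.7]
tcp_rot: [2.57, 1.806, 0.0]
contact_force: [0.8, -1.0, 0.2]
opening: 0.898
```

```bash
python3 go.py 636 95 110 1.54
```

```text
pos [616.5  57.4 138.7] jaw 1.225 tilt [ 0. -0.] t 16.53 F [ 0.8 -1.   0.2]
shift [ 0.0195  0.0376 -0.0287] turn [0.    0.    0.315]
```

{"fn": "arm_command", "kwargs": {
  "steps": [
    {"tx": 0.0195,"ty": 0.0376,"tz": -0.02,"wx": 0,"wy": 0,"wz": 0.315,"gripper": 0.1},
    {"tx": 0.0195,"ty": 0.0376,"tz": -0.02,"wx": 0,"wy": 0,"wz": 0.315,"gripper": 0.1},
    {"tx": 0.0195,"ty": 0.0376,"tz": -0.02,"wx": 0,"wy": 0,"wz": 0.315,"gripper": 0.1},
    {"tx": 0.0195,"ty": 0.0376,"tz": -0.05,"wx": 0,"wy": 0,"wz": 0.315,"gripper": 0.1},
    {"tx": 0.0195,"ty": 0.0376,"tz": -0.08,"wx": 0,"wy": 0,"wz": 0.315,"gripper": 0.1},
    {"tx": 0.0195,"ty": 0.0376,"tz": -0.105,"wx": 0,"wy": 0,"wz": 0.315,"gripper": 0.1},
    {"tx": 0.0195,"ty": 0.0376,"tz": -0.117,"wx": 0,"wy": 0,"wz": 0.315,"gripper": 0.1},
    {"tx": 0.0195,"ty": 0.0376,"tz": -0.117,"wx": 0,"wy": 0,"wz": 0.315,"gripper": 0.1}
  ]
}}

```text
time: 17.2
tool_pos: [632.6, 95.0, 17.5]
tcp_rot: [-2.252, -2.183, 0.009]
contact_force: [-1.3, 0.3, -0.7]
opening: 0.903
```

{"fn": "arm_command", "kwargs": {
  "steps": [
    {"tx": 0,"ty": 0,"tz": 0,"wx": 0,"wy": 0,"wz": 0,"gripper": 1},
    {"tx": 0,"ty": 0,"tz": 0,"wx": 0,"wy": 0,"wz": 0,"gripper": 1},
    {"tx": 0,"ty": 0,"tz": 0,"wx": 0,"wy": 0,"wz": 0,"gripper": 1},
    {"tx": 0,"ty": 0,"tz": 0,"wx": 0,"wy": 0,"wz": 0,"gripper": 1},
    {"tx": 0,"ty": 0,"tz": 0,"wx": 0,"wy": 0,"wz": 0,"gripper": 1},
    {"tx": 0,"ty": 0,"tz": 0,"wx": 0,"wy": 0,"wz": 0,"gripper": 1},
    {"tx": 0,"ty": 0,"tz": 0,"wx": 0,"wy": 0,"wz": 0,"gripper": 1},
    {"tx": 0,"ty": 0,"tz": 0,"wx": 0,"wy": 0,"wz": 0,"gripper": 1}
  ]
}}

```text
time: 17.87
tool_pos: [634.3, 95.0, 19.6]
tcp_rot: [-2.254, -2.185, 0.005]
contact_force: [-0.3, -0.3, 6.1]
opening: 0.293
```

```bash
python3 go.py 555.5 336 80 1.54; python3 chk.py w1 scene
```

```text
pos [634.3  95.   19.6] jaw 1.54 tilt [-0.004 -0.   ] t 17.87 F [-0.3 -0.3  6.1]
shift [-0.0788  0.241   0.0604] turn [ 0.    -0.004  0.   ]
scene crop origin 190 191
```

View pics/w1scenec.png

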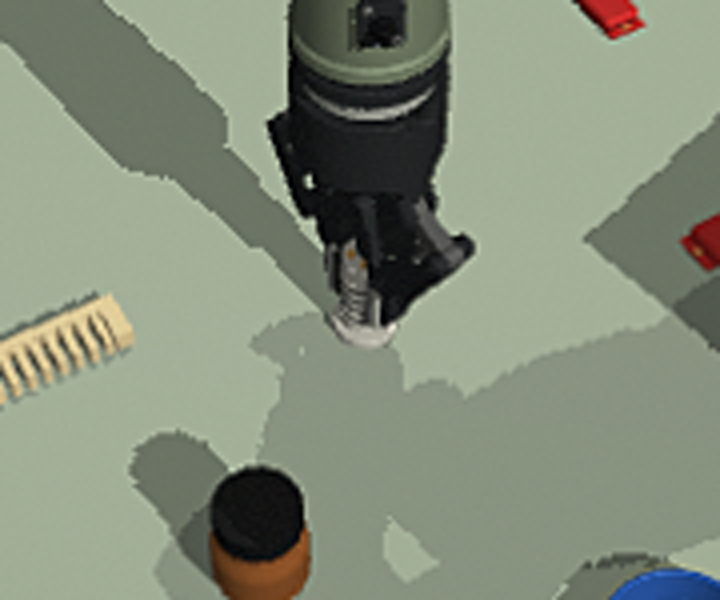

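The holder is gripped upright between the pads (crop 355,290) and the jar is untouched. Carrying the holder over.

{"fn": "arm_command", "kwargs": {
  "steps": [
    {"tx": 0,"ty": 0,"tz": 0.03,"wx": 0,"wy": 0,"wz": 0,"gripper": 1},
    {"tx": 0,"ty": 0,"tz": 0.06,"wx": 0,"wy": 0,"wz": 0,"gripper": 1},
    {"tx": -0.0788,"ty": 0.241,"tz": 0.06,"wx": 0,"wy": -0.004,"wz": 0,"gripper": 1},
    {"tx": -0.0788,"ty": 0.241,"tz": 0.06,"wx": 0,"wy": -0.004,"wz": 0,"gripper": 1},
    {"tx": -0.0788,"ty": 0.241,"tz": 0.06,"wx": 0,"wy": -0.004,"wz": 0,"gripper": 1},
    {"tx": -0.0788,"ty": 0.241,"tz": 0.06,"wx": 0,"wy": -0.004,"wz": 0,"gripper": 1},
    {"tx": -0.0788,"ty": 0.241,"tz": 0.06,"wx": 0,"wy": -0.004,"wz": 0,"gripper": 1},
    {"tx": -0.0788,"ty": 0.241,"tz": 0.06,"wx": 0,"wy": -0.004,"wz": 0,"gripper": 1},
    {"tx": -0.0788,"ty": 0.241,"tz": 0.06,"wx": 0,"wy": -0.004,"wz": 0,"gripper": 1},
    {"tx": -0.0788,"ty": 0.241,"tz": 0.06,"wx": 0,"wy": -0.004,"wz": 0,"gripper": 1}
  ]
}}

```text
time: 18.75
tool_pos: [553.6, 338.6, 79.2]
tcp_rot: [-2.25, -2.192, 0.001]
contact_force: [-0.4, 0.2, -0.8]
opening: 0.29
```

```bash
python3 go.py 555.5 336 20.5 1.54
```

```text
pos [553.6 338.6  79.2] jaw 1.545 tilt [-0.001 -0.   ] t 18.75 F [-0.4  0.2 -0.8]
shift [ 0.0019 -0.0026 -0.0587] turn [ 0.    -0.001 -0.005]
```

{"fn": "arm_command", "kwargs": {
  "steps": [
    {"tx": 0.0019,"ty": -0.0026,"tz": -0.025,"wx": 0,"wy": 0,"wz": 0,"gripper": 1},
    {"tx": 0.0019,"ty": -0.0026,"tz": -0.045,"wx": 0,"wy": 0,"wz": 0,"gripper": 1},
    {"tx": 0.0019,"ty": -0.0026,"tz": -0.055,"wx": 0,"wy": 0,"wz": 0,"gripper": 1},
    {"tx": 0.0019,"ty": -0.0026,"tz": -0.059,"wx": 0,"wy": 0,"wz": 0,"gripper": 1},
    {"tx": 0.0019,"ty": -0.0026,"tz": -0.059,"wx": 0,"wy": 0,"wz": 0,"gripper": 1},
    {"tx": 0.0019,"ty": -0.0026,"tz": -0.059,"wx": 0,"wy": 0,"wz": 0,"gripper": 1}
  ]
}}

```text
time: 19.25
tool_pos: [556.3, 335.1, 20.5]
tcp_rot: [2.252, 2.191, -0.001]
contact_force: [0.6, 0.2, -1.1]
opening: 0.294
```

{"fn": "arm_command", "kwargs": {
  "steps": [
    {"tx": 0,"ty": 0,"tz": 0,"wx": 0,"wy": 0,"wz": 0,"gripper": 0.3},
    {"tx": 0,"ty": 0,"tz": 0,"wx": 0,"wy": 0,"wz": 0,"gripper": 0.3},
    {"tx": 0,"ty": 0,"tz": 0,"wx": 0,"wy": 0,"wz": 0,"gripper": 0.3},
    {"tx": 0,"ty": 0,"tz": 0,"wx": 0,"wy": 0,"wz": 0,"gripper": 0.3},
    {"tx": 0,"ty": 0,"tz": 0.03,"wx": 0,"wy": 0,"wz": 0,"gripper": 0.3},
    {"tx": 0,"ty": 0,"tz": 0.07,"wx": 0,"wy": 0,"wz": 0,"gripper": 0.3},
    {"tx": 0,"ty": 0,"tz": 0.11,"wx": 0,"wy": 0,"wz": 0,"gripper": 0.3},
    {"tx": 0,"ty": 0,"tz": 0.15,"wx": 0,"wy": 0,"wz": 0,"gripper": 0.3},
    {"tx": 0,"ty": 0,"tz": 0.18,"wx": 0,"wy": 0,"wz": 0,"gripper": 0.3},
    {"tx": 0,"ty": 0,"tz": 0.2,"wx": 0,"wy": 0,"wz": 0,"gripper": 0.3}
  ]
}}

```text
time: 20.08
tool_pos: [558.0, 336.0, 226.0]
tcp_rot: [2.249, 2.189, 0.01]
contact_force: [0.3, 0.3, -0.2]
opening: 0.702
```

{"fn": "arm_command", "kwargs": {
  "steps": [
    {"tx": -0.05,"ty": -0.25,"tz": 0.05,"wx": 0,"wy": 0,"wz": 0,"gripper": 0.3},
    {"tx": -0.05,"ty": -0.25,"tz": 0.05,"wx": 0,"wy": 0,"wz": 0,"gripper": 0.3},
    {"tx": -0.05,"ty": -0.25,"tz": 0.05,"wx": 0,"wy": 0,"wz": 0,"gripper": 0.3},
    {"tx": -0.05,"ty": -0.25,"tz": 0.05,"wx": 0,"wy": 0,"wz": 0,"gripper": 0.3},
    {"tx": -0.05,"ty": -0.25,"tz": 0.05,"wx": 0,"wy": 0,"wz": 0,"gripper": 0.3},
    {"tx": -0.05,"ty": -0.25,"tz": 0.05,"wx": 0,"wy": 0,"wz": 0,"gripper": 0.3},
    {"tx": -0.05,"ty": -0.25,"tz": 0.05,"wx": 0,"wy": 0,"wz": 0,"gripper": 0.3},
    {"tx": -0.05,"ty": -0.25,"tz": 0.05,"wx": 0,"wy": 0,"wz": 0,"gripper": 0.3}
  ]
}}

```text
time: 20.75
tool_pos: [508.3, 83.6, 277.5]
tcp_rot: [2.253, 2.182, 0.013]
contact_force: [-0.2, 0.6, 0.2]
opening: 0.702
```

```bash
cat > fin.py <<'E'
from h import *
Z=dict(comb_center=26,cover_center=37,gauge_center=5,holder_center=30,rest=0,lamp=0,dish=0,pale_comb_center=6,jar=0,driver=8)
ZT=dict(comb_center=32,cover_center=37,gauge_center=10,rest=20,dish=20)
for n in ['top','scene']:
    p=shot(n); save(p,'fin_'+n+'.png')
    for k,z in Z.items():
        for r in ctrl.spot_point(p,k)[:1 if k!='cover_center' else 3]: print(n,k,'spot',round(r['confidence'],2),np.round(ground(p,r['point'],z),1))
        if k in ZT:
            for r in ctrl.regions_of(p,k)[:1 if k!='cover_center' else 3]: print('   reg',*axis(p,r['region'],ZT[k]))
    a=p['color'][:,:,::-1]
    if n=='top':
        L=a[150:320,90:175]; Rr=a[230:330,390:500]
        cv2.imwrite('pics/fin.png',np.hstack([cv2.resize(L,(300,600)),cv2.resize(Rr,(500,455))[:600] if 0 else cv2.copyMakeBorder(cv2.resize(Rr,(500,455)),0,145,0,0,0)]))
    else: cv2.imwrite('pics/fin2.png',cv2.resize(a[100:200,160:300],(800,571),interpolation=cv2.INTER_CUBIC))
E
python3 fin.py
```

```text
reg [672.5 339.1] [54.1 76. ] 1.807
top cover_center spot 0.92 [341.7  -6.   37. ]
top cover_center spot 0.8 [ 448.  -330.1   37. ]
top cover_center spot 0.16 [655.7 326.7  37. ]
   reg [346.2  -6.4] [97.9 30.6] 1.33
   reg [ 442.4 -321.7] [95.6 25.4] 1.545
   reg [411.3 192.2] [28.3 78.4] 2.905
top gauge_center spot 0.89 [ 521.9 -329.9    5. ]
   reg [ 515.6 -324.1] [86.  18.3] 1.531
top rest spot 0.66 [ 442.2 -327.3    0. ]
   reg [ 440.9 -322.5] [133.6  51. ] 1.538
top dish spot 0.71 [659.5 335.5   0. ]
   reg [676.2 342.2] [56.4 78.9] 1.742
top pale_comb_center spot 0.95 [782.8  -3.8   6. ]
top jar spot 0.76 [771.  166.5   0. ]
top driver spot 0.8 [ 776.6 -216.2    8. ]
scene comb_center spot 0.49 [ 440.3 -330.    26. ]
   reg [ 459.8 -307.4] [27.2 90.3] 1.813
scene cover_center spot 0.79 [370.9  19.5  37. ]
scene cover_center spot 0.68 [442.7 208.   37. ]
scene cover_center spot 0.48 [ 449.4 -321.6   37. ]
   reg [444.4 208.9] [32.  97.6] 2.931
   reg [371.7  18. ] [97.3 30.1] 1.33
   reg [ 442.2 -322.8] [102.   32.1] 1.517
scene gauge_center spot 0.46 [ 514.6 -321.     5. ]
   reg [ 516.3 -319.4] [94.1 20.8] 1.538
scene holder_center spot 0.63 [554.  328.8  30. ]
scene rest spot 0.58 [ 439.8 -321.4    0. ]
   reg [ 446.1 -315. ] [151.2  63.5] 1.526
scene lamp spot 0.66 [446.1 332.7  -0. ]
scene dish spot 0.92 [664.6 340.2   0. ]
   reg [662.8 340.1] [80.4 75.8] 0.309
scene pale_comb_center spot 0.43 [461.9 338.3   6. ]
scene jar spot 0.76 [770.8 170.8   0. ]
scene driver spot 0.92 [ 782.3 -210.9    8. ]
```

View pics/fin.png

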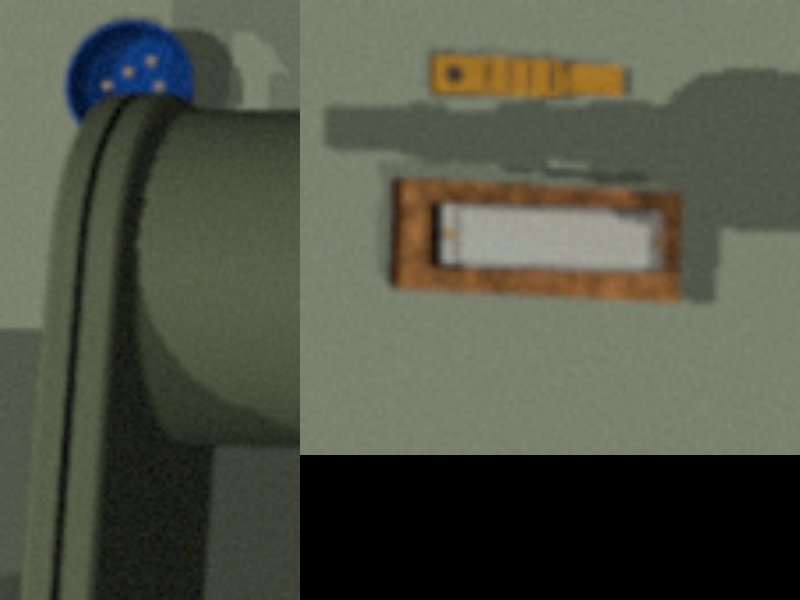

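View pics/fin2.png

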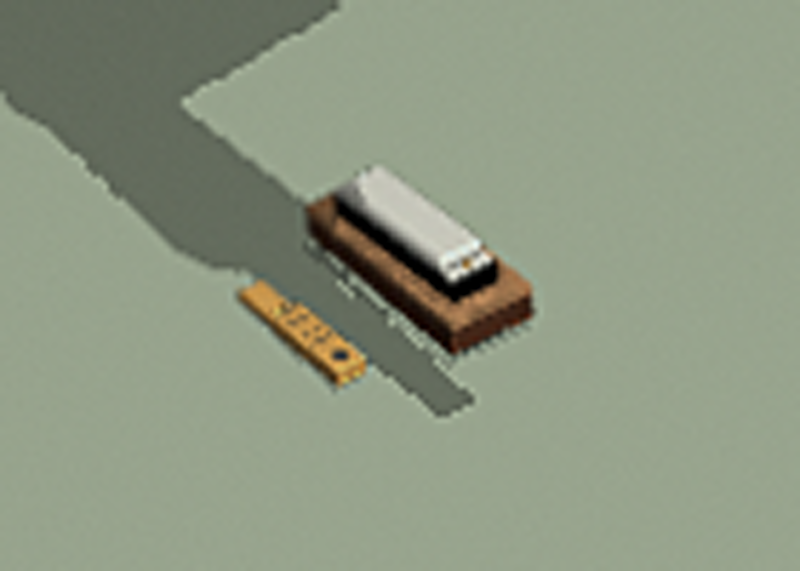

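View pics/fin_scene.png

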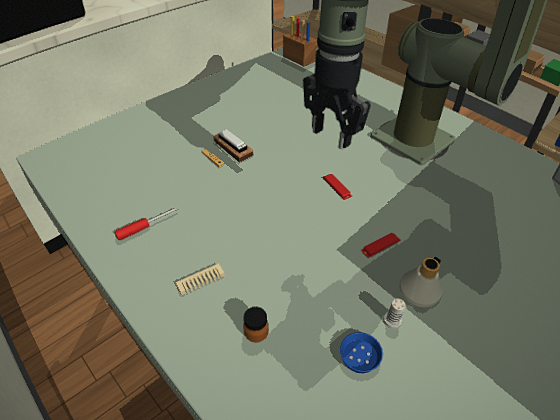

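The stack is square on the rest, the gauge lies parallel behind it, and the holder stands upright between lamp and dish (scene 396,313). Nothing else has moved, so I'm handing the job in.

```bash
python3 -c "
from rig import ctrl
print(ctrl.finish_job())"
```

```text
the job is handed in; nothing more can be done
None
```

All four parts are placed and the job was handed in at about 21 s of the 104 s allowed. It gave no verdict, so these are my own measurements.

| Part | Measured at the end | Target |
|---|---|---|
| Comb on rest | Centre within about 2 mm of the rest centre and nearly parallel, measured just before the cover went on | 12 mm across, 15 mm along, 0.2 rad |
| Cover on comb | About (442, -322) mm, within a few mm of the comb and parallel to it | 8 mm across, 10 mm along, 0.17 rad |
| Gauge | About 75 mm behind the rest centre, so a gap of about 41 mm; parallel within 0.02 rad | 25–55 mm gap, 0.26 rad |
| Holder | Upright, released at (556, 335) mm, against a lamp–dish midpoint of about (555, 336) mm | Within 15 mm |

- **Look-alikes and bystanders:** I used the chrome cover and left both red ones alone. In the last pictures the pale comb, jar and screwdriver were where they started, within measurement noise.
- **Weaker checks:**
  - The arm hid the holder from the top camera in the last shot, so its position rests on the release position and the scene camera. The scene camera put it about 7 mm off in y, still within tolerance.
  - Single-point estimates differed by 5–8 mm from the outlines I relied on for the cover, comb and gauge.
  - In the last scene picture the network placed the pale comb at the lamp, which the picture itself shows is wrong.

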